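Set out the round soaps

ROBOT

A 6-joint arm with a two-finger parallel gripper is mounted at the origin on the work surface. World frame = base frame: x ahead of the robot, y to its left, z up, the work surface at z = 0. Lengths are in m, angles in degrees, forces in N, time in s.
With the tool pointing down it reaches from about 0.325 to 0.875 m from the base axis. Payload 4.4 kg.
Tool frame: the origin (TCP) lies on the mounting face of the last link; the fingertips stand 173 mm ahead of it and the grasp point (between the pads) lies 155 mm ahead of it; z points along the fingers, y is the line along which they close (so a half turn about z gives the same grasp; the last joint's range is limited). The gripper opens to 85 mm and grips with 20 to 120 N. Pads are 22 mm wide; open, the fingers measure 114 mm over their backs; the gripper's body (76 mm by 85 mm) begins 54 mm behind the grasp point. The pads swing forward as they close: fully open they stand 13 mm farther back than shut.
Start: joints at [56.923, 11.837, 88.321, -0, 79.842, -8.623], TCP at [0.238, 0.523, 0.405] pointing down, gripper open.
Joint ranges: [-156.59, 156.59], [-49.26, 127.26], [12.9, 141.05], [-63.56, 243.56], [4.71, 150.69], [-161.64, 161.64]. Speed limits (degrees/s): [159.86, 159.86, 180, 180, 180, 180].

INTERFACE

Orientations are given as [roll, pitch, yaw] about the fixed x, y, z axes, in that order (R = Rz(yaw) Ry(pitch) Rx(roll)).
In Python, from workcell import monitor, grab_frame, calibration, arm gives the robot as it stands. The module is installed in compiled form; this text tells all that it offers.
- The arm moves only by the tool carry_out, never from a script. Its argument "steps" is a list of rows, each an object with "delta_rot": the turn, a rotation vector about the tool's x, y, z in degrees, a list of three; "delta_pos": the shift along the tool's x, y, z in cm, a list of three; "grip": the opening, from 0 (shut) to 1 (fully open). A call has 1 to 10 rows; each row is the pose to reach, as a shift and turn from the pose commanded when the call began, along the tool's axes at that moment; what a row does not reach only later rows make up. A row lasts 1/10 s, in which the tool goes at most 50 mm and 8.59 degrees, less where a joint would pass 70% of its speed; a pose out of reach is approached as far as the arm can. A call with a gripper value outside its range is refused whole. The fingers move at their own pace and stop on an object; the grip force is fixed at half the most. Time passes only in rows, so rows that repeat a pose let the fingers close. It gives the time, the measured TCP pose, the force, the opening and the grip force at its end, in the units of the state.
- monitor.observe(): the state, without advancing time (a new reading comes with each control period).
- grab_frame(name): name is "scene" or "top"; returns the picture (420x560x3 uint8, blue, green, red); there is no depth.
- calibration(name): a dict with "fx", "fy", "cx", "cy" (pixels), "R" (3x3) and "t" (3): a world point X has camera coordinates R X + t. Camera axes: x right, y down, z forward; pixel columns grow to the right and rows downward; lengths in m; the calibration is good to about 2 mm. A picture is of the moment at which its call begins. calibration takes no time and is no camera call.
- arm.hand_in(): hands the job in; it is judged then, once.
The state is a dict: "t": time; "qpos": joint angles; "joint_vel": joint speeds; "joint_efforts": joint torques, N m; "eef_pos": TCP position; "eef_rot": TCP orientation; "wrist_force": force on the tool from outside, world axes, zero at the start; "torque": the same for the moment, N m; "grip_width": opening from 0.0 (shut) to 1.0 (fully open); "gripper_force": force on a finger pad.
Only numpy, scipy, OpenCV 4.12 (cv2) and the standard library are available. Lean on these libraries where they do the work, as an engineer would, in place of code of your own. Each camera call takes 0.05 s, during which the arm holds its last target. There are 200 camera calls.

TASK

Set out the three round soaps, each flat in the middle of the place of its own colour: the white one in the white ceramic soap rest, the orange one on the orange silicone pad and the turquoise one on the turquoise pail lid. The turquoise one sits in the far cup of the spinning drying rack: before you lift it, turn the rack by one of its upright black posts until that cup has come round to the robot's side. Leave the square soaps where they lie.

Things in the scene. Friction and masses are not known exactly. Their poses are not given: they have to be found in the camera images.
- round_turquoise: flat round puck of hard turquoise soap, 56 mm across and 28 mm tall (50 to 105 g), lying flat; origin at the centre of its underside, z up. At the start it sits loosely in a cup of the drying rack, on the side away from the robot.
- round_white: flat round puck of hard white soap, 56 mm across and 28 mm tall (50 to 105 g), lying flat; origin at the centre of its underside, z up. At the start it lies on the bench.
- round_orange: flat round puck of hard orange soap, 56 mm across and 28 mm tall (50 to 105 g), lying flat; origin at the centre of its underside, z up. At the start it lies on the bench.
- square_turquoise: square bar of hard turquoise soap, 50 x 50 x 28 mm tall, left lying on the bench; origin at the centre of its underside. Not to be moved (2 cm at most).
- square_orange: square bar of hard orange soap, 50 x 50 x 28 mm tall, left lying on the bench; origin at the centre of its underside. Not to be moved (2 cm at most).
- soap_rest: white round ceramic soap rest, fixed to the bench, 108 mm across; its flat inner floor, 88 mm across, is 10 mm above the bench and its rim 14 mm. Origin at the centre of its underside, on the bench.
- silicone_pad: orange hard silicone pad, fixed, 110 x 110 mm, flat top 8 mm above the bench. Origin at the centre of its underside, on the bench.
- pail_lid: turquoise plastic pail lid lying flat, fixed, 140 mm across with a small tab at its edge; its flat inside face, 132 mm across, is 6 mm above the bench, its rim 10 mm. Origin at the centre of its underside, on the bench.
- rack_base: fixed foot of the drying rack; origin on the bench, on its vertical axis, +x towards the full cup's start. White disc on it: 250 mm across, top 22 mm up, turns either way (0.04 N m), stays put. Two black round posts on it, 16 mm thick, tops 72 mm up, 100 mm from the axis, at +100 and -100 deg seen from above from the full cup's direction. Mast 20 mm thick with hook in the middle, 138 mm high.
- cup (a point): centre of the floor of the rack's cup that holds the turquoise soap, 85 mm from the axis, 22 mm above the bench; turns with the disc (an empty cup lies across from it). Ring wall 66 mm across inside, 74 mm outside, 5 mm high. It is on the robot's side once 30 mm or more past the axis along -x of rack_base.
Not all that is in view belongs to the job. Several things have the shape of the pail_lid; the one meant has the colours described above.

How it is judged:
By the outcome, as a careful person would: the job done as asked, in the order asked, and still so for the second after the job is handed in, with the robot touching nothing.
It also fails if it takes over 112 s, if anything falls off the work surface, if the arm or the gripper's body presses on something with over 40 N, if the wrist force passes 120 N, or if a joint passes its speed limit or range.

## Working session

There is one attempt and no reset: what is moved stays moved. The work goes in short steps, Python scripts to look and compute and a tool call to move; the robot and the scene stay as the last step left them, time stands still between calls to the robot, and variables do not carry over. Pictures are saved under pics/ and viewed, at most 14 in all, crops included, and the job is handed in when it is done.

Besides the shell and the picture viewer there is one more tool, called after "Emit:" as name(argument=value, ...), one argument or row to a line, values as JSON. carry_out: Moves the arm, as the interface text tells. Its arguments: {"type":"object","properties":{"steps":{"type":"array"}},"required":["steps"]}

```bash
mkdir -p pics
python3 - <<'E'
from workcell import monitor, grab_frame, calibration
import cv2
for n in("scene","top"):
    cv2.imwrite(f"pics/{n}0.png",grab_frame(n)); c=calibration(n); print(n,c)
s=monitor.observe(); print(s)
E
```

```text
scene {'fx': 520.5030667047959, 'fy': 520.5030667047959, 'cx': 280.6402162987108, 'cy': 215.25527125907558, 'R': array([[-0.1622233 ,  0.98675046, -0.00267142],
       [ 0.65783663,  0.10613068, -0.74564553],
       [-0.73548254, -0.12271843, -0.66633746]]), 't': array([-0.02405735, -0.33161973,  1.77817632])}
top {'fx': 464.6707234168636, 'fy': 464.6707234168636, 'cx': 276.9098976016623, 'cy': 213.28098634396028, 'R': array([[ 0.02939325, -0.99922443,  0.02620257],
       [-0.99574011, -0.03156254, -0.08663395],
       [ 0.08739378, -0.02354449, -0.99589557]]), 't': array([0.06226155, 0.52493138, 1.41603465])}
{'t': 0.1, 'qpos': array([ 5.69247188e+01,  1.18819409e+01,  8.83977182e+01,  1.55021904e-03,
        7.98391121e+01, -8.62297450e+00]), 'joint_vel': array([-0.12752313, -0.0927737 , -0.09760251,  0.07402111,  0.01266588,
        0.02021168]), 'joint_efforts': array([-1.13178001e-03, -3.84096086e+01, -2.92547983e+01, -2.05470501e-04,
        4.89828730e-03, -1.26777624e-05]), 'eef_pos': array([0.23784138, 0.52314972, 0.40360682]), 'eef_rot': array([-1.79882800e+02, -1.93156539e-02,  1.55547398e+02]), 'wrist_force': array([ 1.15548227,  0.38118347, -0.32328618]), 'torque': array([-0.00523778, -0.00238451,  0.04418149]), 'gripper_force': 0.0, 'grip_width': 1.0028498840520954}
```

View pics/scene0.png

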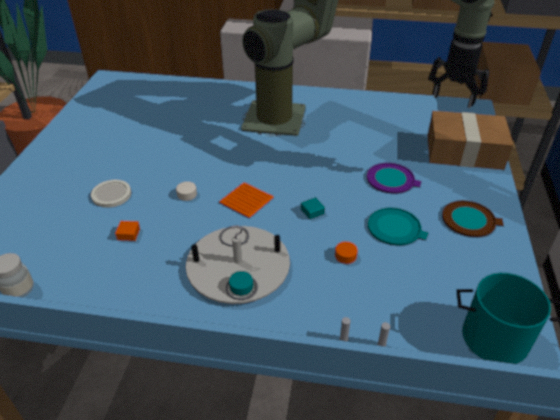

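View pics/top0.png

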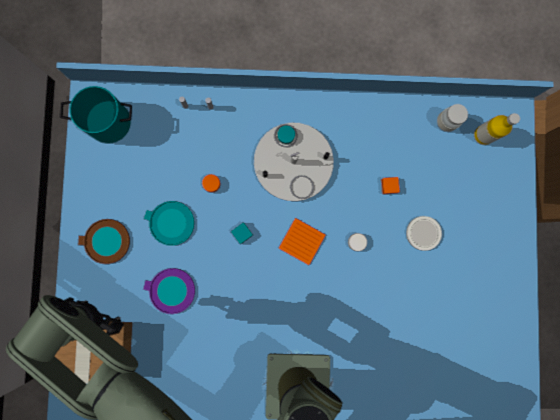

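Candidates (top view):
- **Round turquoise:** round puck in the rack (287,134), against the square one (242,233).
- **Round orange:** round one (211,184), against the square one (391,186).
- **Round white:** puck (358,242), against the bottle (453,117) and the empty cup (302,187).
- **Lids:** all-turquoise (172,223), against brown-rimmed (107,241) and purple-rimmed (173,291). I choose the all-turquoise one.
- **White rest:** (424,233). **Orange pad:** (302,241).

```bash
cat > h.py <<'E'
import numpy as np, cv2
from workcell import monitor, grab_frame, calibration
def ray(n,uv,z):
    c=calibration(n);R,t=c["R"],c["t"]
    d=R.T@np.array([(uv[0]-c["cx"])/c["fx"],(uv[1]-c["cy"])/c["fy"],1]);C=-R.T@t
    return C+d*(z-C[2])/d[2]
def proj(n,X):
    c=calibration(n);p=c["R"]@np.array(X)+c["t"]
    return np.array([c["fx"]*p[0]/p[2]+c["cx"],c["fy"]*p[1]/p[2]+c["cy"]])
def mask(im,col):
    h,s,v=cv2.split(cv2.cvtColor(im,cv2.COLOR_BGR2HSV)); h=h.astype(int)
    if col=="orange": m=(h<14)&(s>180)&(v>120)
    if col=="turq": m=(h>78)&(h<97)&(s>120)&(v>40)
    if col=="white": m=(s<70)&(v>110)
    if col=="black": m=v<45
    return m.astype(np.uint8)
def blob(im,col,uv,r=45):
    """contour of colour blob nearest uv"""
    cs,_=cv2.findContours(mask(im,col),cv2.RETR_EXTERNAL,cv2.CHAIN_APPROX_NONE)
    cs=[c for c in cs if cv2.contourArea(c)>12]
    c=min(cs,key=lambda c:np.hypot(*(c[:,0].mean(0)-uv)))
    return c[:,0].astype(float)
def meas(n,im,col,uv,z):
    c=blob(im,col,uv); P=np.array([ray(n,p,z)[:2] for p in c]).astype(np.float32)
    (cx,cy),rad=cv2.minEnclosingCircle(P); m=cv2.moments(c.astype(np.float32))
    uvc=(m["m10"]/m["m00"],m["m01"]/m["m00"]); ce=ray(n,uvc,z)[:2]
    return uvc,ce,np.array([cx,cy]),2*rad,cv2.minAreaRect(P)
E
python3 - <<'E'
from h import *
np.set_printoptions(precision=4,suppress=True)
T=cv2.imread("pics/top0.png");S=cv2.imread("pics/scene0.png")
L=[("rturq","turq",(287,134),(241,283),.036),("rwhite","white",(358,242),(187,191),.014),("rorange","orange",(211,184),(346,252),.014),
("sqturq","turq",(242,233),(313,208),.014),("sqor","orange",(391,186),(128,231),.014),
("rest","white",(424,233),(111,192),.014),("pad","orange",(302,241),(247,199),.008),("lid","turq",(172,223),(395,225),.01),
("disc","white",(294,162),(238,263),.022),("postA","black",(326,156),(195,253),.05),("postB","black",(265,174),(278,243),.05)]
for nm,col,a,b,z in L:
    for n,im,uv in(("top",T,a),("scene",S,b)):
        u,ce,cc,d,rc=meas(n,im,col,uv,z); print(nm,n,np.round(u,1),"cen",ce,"circ",cc,"d %.4f"%d,"rect",np.round(rc[1],4),round(rc[2]))
crop=T[105:315,60:460]; cv2.imwrite("pics/crop0.png",cv2.resize(crop,None,fx=2,fy=2,interpolation=cv2.INTER_CUBIC))
E
```

```text
rturq top [285.9 134. ] cen [0.77   0.0579] circ [0.7698 0.0578] d 0.0581 rect [0.0571 0.0499] 2
rturq scene [240.7 282.8] cen [0.7684 0.0589] circ [0.7685 0.0577] d 0.0693 rect [0.0663 0.0526] 12
rwhite top [357.2 241.7] cen [ 0.4428 -0.1741] circ [ 0.4427 -0.174 ] d 0.0612 rect [0.053  0.0563] 1
rwhite scene [187.1 189.3] cen [ 0.4363 -0.1714] circ [ 0.4409 -0.1719] d 0.0888 rect [0.0858 0.0565] 45
rorange top [210.8 182.8] cen [0.6123 0.2868] circ [0.6122 0.2868] d 0.0528 rect [0.0512 0.0485] 47
rorange scene [346.6 250.3] cen [0.6051 0.2894] circ [0.6081 0.2929] d 0.0661 rect [0.0575 0.0505] 60
sqturq top [241.4 232.9] cen [0.459 0.186] circ [0.4588 0.1858] d 0.0663 rect [0.0496 0.0493] 39
sqturq scene [312.4 207.8] cen [0.459 0.187] circ [0.459  0.1874] d 0.0857 rect [0.0705 0.0624] 40
sqor top [390. 185.] cen [ 0.624  -0.2754] circ [ 0.6242 -0.2754] d 0.0645 rect [0.0479 0.0512] 7
sqor scene [127.8 228.4] cen [ 0.6162 -0.276 ] circ [ 0.6198 -0.2742] d 0.0749 rect [0.0559 0.0548] 5
rest top [423.7 232.8] cen [ 0.4767 -0.3825] circ [ 0.4767 -0.3826] d 0.1131 rect [0.1063 0.1109] 
[... 397 characters left out ...]
lid scene [395.1 226.3] cen [0.4933 0.4082] circ [0.4934 0.4134] d 0.1584 rect [0.1438 0.1424] 28
disc top [293.3 161.2] cen [0.6877 0.0319] circ [0.6886 0.0315] d 0.2516 rect [0.2473 0.2476] 2
disc scene [238.6 266.2] cen [0.7069 0.0393] circ [0.6904 0.0348] d 0.2552 rect [0.2463 0.2499] 85
postA top [326.  155.5] cen [ 0.7034 -0.0668] circ [ 0.7034 -0.0668] d 0.0202 rect [0.0096 0.0196] 65
postA scene [194.8 252.7] cen [ 0.7062 -0.0655] circ [ 0.705  -0.0642] d 0.0514 rect [0.0512 0.0106] 24
postB top [326.  155.5] cen [ 0.7034 -0.0668] circ [ 0.7034 -0.0668] d 0.0202 rect [0.0096 0.0196] 65
postB scene [276.5 243.4] cen [0.6447 0.1204] circ [0.6444 0.1216] d 0.0516 rect [0.0512 0.0073] 10
```

View pics/crop0.png

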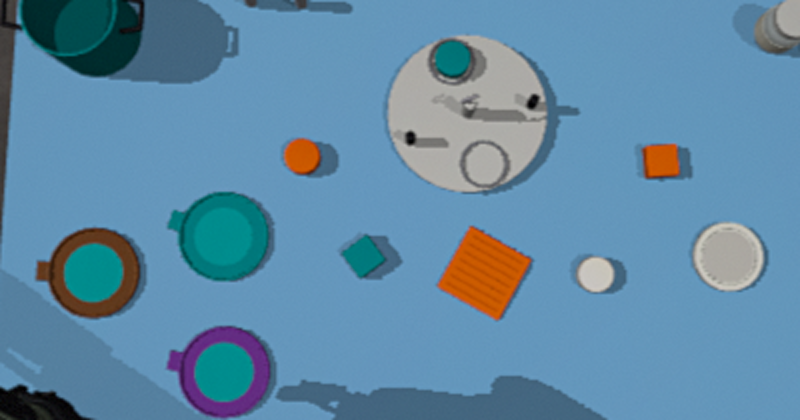

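The crop confirms the choices: the only all-turquoise lid is at top pixel (172,223), and the round puck sits in the far cup at (286,134). The rack axis is at (0.689,0.032) and the full cup at 18°. The posts are at 118° and −82°, both matching the given sizes. I'll straddle the post at −82° and sweep it clockwise by about 145°.

```bash
cat >> h.py <<'E'
def d(cmd,tgt):
    """cmd,tgt: x,y,z,yaw -> delta_pos cm in tool axes, delta yaw about tool z"""
    a=np.radians(cmd[3]); v=np.array(tgt[:3])-cmd[:3]; c,s=np.cos(a),np.sin(a)
    return np.round(100*np.array([c*v[0]+s*v[1], s*v[0]-c*v[1], -v[2]]),2), round(cmd[3]-tgt[3],2)
def after(cmd,dp,dz):
    a=np.radians(cmd[3]); c,s=np.cos(a),np.sin(a); p=np.array(dp)/100
    return [cmd[0]+c*p[0]+s*p[1], cmd[1]+s*p[0]-c*p[1], cmd[2]-p[2], cmd[3]-dz]
def st():
    s=monitor.observe(); return np.round(np.r_[s["eef_pos"],s["eef_rot"],s["t"]],4)
E
python3 - <<'E'
from h import *
c=[.238,.523,.405,155.546]; p=[.5,.2,.37,98]
print(d(c,p)); print(d(p,[.7025,-.0675,.30,98]))
T=cv2.imread("pics/top0.png")
# lid centre without the tab: opened mask
m=mask(T,"turq");m=cv2.morphologyEx(m,cv2.MORPH_OPEN,cv2.getStructuringElement(cv2.MORPH_ELLIPSE,(21,21)))
cs,_=cv2.findContours(m,0,1)
for k in cs:
    P=np.array([ray("top",q,.01)[:2] for q in k[:,0]]).astype(np.float32); print(cv2.minEnclosingCircle(P))
E
```

```text
(array([-37.22, -18.56,   3.5 ]), 57.55)
(array([-29.31,  16.33,   7.  ]), 0)
((0.27659839391708374, 0.3930354416370392), 0.04392941668629646)
((0.4214355945587158, 0.599833071231842), 0.04415854811668396)
((0.4836254417896271, 0.4063218832015991), 0.07127847522497177)
((0.8144175410270691, 0.6461291313171387), 0.0937701165676117)
```

Emit:
carry_out(
  steps=[
    {"delta_pos": [-37.2,-18.6,3.5],"delta_rot": [0,0,57.5],"grip": 0.4},
    {"delta_pos": [-37.2,-18.6,3.5],"delta_rot": [0,0,57.5],"grip": 0.4},
    {"delta_pos": [-37.2,-18.6,3.5],"delta_rot": [0,0,57.5],"grip": 0.4},
    {"delta_pos": [-37.2,-18.6,3.5],"delta_rot": [0,0,57.5],"grip": 0.4},
    {"delta_pos": [-37.2,-18.6,3.5],"delta_rot": [0,0,57.5],"grip": 0.4},
    {"delta_pos": [-37.2,-18.6,3.5],"delta_rot": [0,0,57.5],"grip": 0.4},
    {"delta_pos": [-37.2,-18.6,3.5],"delta_rot": [0,0,57.5],"grip": 0.4},
    {"delta_pos": [-37.2,-18.6,3.5],"delta_rot": [0,0,57.5],"grip": 0.4},
    {"delta_pos": [-37.2,-18.6,3.5],"delta_rot": [0,0,57.5],"grip": 0.4},
    {"delta_pos": [-37.2,-18.6,3.5],"delta_rot": [0,0,57.5],"grip": 0.4},
  ],
)

```text
t: 1.1
eef_pos: [0.5008, 0.198, 0.3689]
eef_rot: [-179.9, 0.0, 97.8]
wrist_force: [-0.7, 0.9, -0.3]
grip_width: 0.396
gripper_force: 0.0
```

Emit:
carry_out(
  steps=[
    {"delta_pos": [-29.3,16.3,3.0],"delta_rot": [0,0,0],"grip": 0.4},
    {"delta_pos": [-29.3,16.3,3.0],"delta_rot": [0,0,0],"grip": 0.4},
    {"delta_pos": [-29.3,16.3,3.0],"delta_rot": [0,0,0],"grip": 0.4},
    {"delta_pos": [-29.3,16.3,3.0],"delta_rot": [0,0,0],"grip": 0.4},
    {"delta_pos": [-29.3,16.3,3.0],"delta_rot": [0,0,0],"grip": 0.4},
    {"delta_pos": [-29.3,16.3,3.0],"delta_rot": [0,0,0],"grip": 0.4},
    {"delta_pos": [-29.3,16.3,3.0],"delta_rot": [0,0,0],"grip": 0.4},
    {"delta_pos": [-29.3,16.3,10.0],"delta_rot": [0,0,0],"grip": 0.4},
    {"delta_pos": [-29.3,16.3,10.0],"delta_rot": [0,0,0],"grip": 0.4},
    {"delta_pos": [-29.3,16.3,10.0],"delta_rot": [0,0,0],"grip": 0.4},
  ],
)

```text
t: 2.1
eef_pos: [0.6998, -0.065, 0.2636]
eef_rot: [-179.4, -0.3, 98.1]
wrist_force: [-0.9, 0.5, -1.2]
grip_width: 0.402
gripper_force: 0.0
```

Run:
```python
from h import *
print(st()); cv2.imwrite("pics/a.png",np.vstack([cv2.resize(grab_frame("top")[110:210,230:360],None,fx=3,fy=3),cv2.resize(grab_frame("scene")[190:290,160:290],None,fx=3,fy=3)]))
```

```text
[ 6.998000e-01 -6.500000e-02  2.636000e-01 -1.793832e+02 -2.749000e-01
  9.812140e+01  2.100000e+00]
```

View pics/a.png

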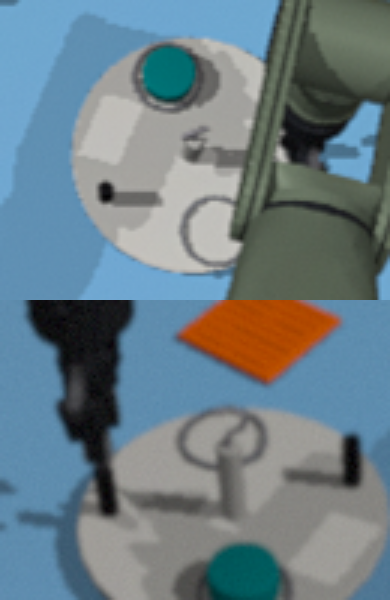

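The view shows the fingers right over the black post (scene crop (105,485)). Descending around it.

Emit:
carry_out(
  steps=[
    {"delta_pos": [0,0,0],"delta_rot": [0,0,0],"grip": 0.4},
    {"delta_pos": [0,0,1.0],"delta_rot": [0,0,0],"grip": 0.4},
    {"delta_pos": [0,0,2.0],"delta_rot": [0,0,0],"grip": 0.4},
    {"delta_pos": [0,0,3.0],"delta_rot": [0,0,0],"grip": 0.4},
    {"delta_pos": [0,0,4.0],"delta_rot": [0,0,0],"grip": 0.4},
    {"delta_pos": [0,0,5.0],"delta_rot": [0,0,0],"grip": 0.4},
    {"delta_pos": [0,0,5.5],"delta_rot": [0,0,0],"grip": 0.4},
    {"delta_pos": [0,0,5.5],"delta_rot": [0,0,0],"grip": 0.4},
  ],
)

```text
t: 3.0
eef_pos: [0.7015, -0.0671, 0.2129]
eef_rot: [-179.8, -0.1, 98.0]
wrist_force: [0.6, 0.7, -0.5]
grip_width: 0.399
gripper_force: 0.0
```

Run:
```python
from h import *
s=monitor.observe();print(st(),s["wrist_force"])
ax=np.array([.6885,.032]); 
def pose(th,z=.214): # post angle
    a=np.radians(th); return [ax[0]+.1*np.cos(a),ax[1]+.1*np.sin(a),z,th+180]
c=after(after(after([.238,.523,.405,155.546],[-37.2,-18.6,3.5],57.5),[-29.3,16.3,10],0),[0,0,5.5],0); print("cmd",np.round(c,4))
th0=-82
for call in range(3):
    for k in range(1,11):
        th=th0-5*k-50*call
        print(call,k,*d(c,pose(th,c[2])))
    c=pose(th,c[2])
```

```text
[ 7.015000e-01 -6.710000e-02  2.129000e-01 -1.798449e+02 -5.780000e-02
  9.803890e+01  3.000000e+00] [ 0.58316548  0.71447606 -0.50264838]
cmd [ 7.0200e-01 -6.7600e-02  2.1500e-01  9.8046e+01]
0 1 [ 0.09 -0.83 -0.  ] 5.05
0 2 [ 0.21 -1.69 -0.  ] 10.05
0 3 [ 0.4  -2.54 -0.  ] 15.05
0 4 [ 0.66 -3.37 -0.  ] 20.05
0 5 [ 0.99 -4.18 -0.  ] 25.05
0 6 [ 1.4  -4.95 -0.  ] 30.05
0 7 [ 1.87 -5.69 -0.  ] 35.05
0 8 [ 2.4  -6.38 -0.  ] 40.05
0 9 [ 2.99 -7.02 -0.  ] 45.05
0 10 [ 3.63 -7.61 -0.  ] 50.05
1 1 [ 0.04 -0.87 -0.  ] 5
1 2 [ 0.15 -1.74 -0.  ] 10
1 3 [ 0.34 -2.59 -0.  ] 15
1 4 [ 0.6  -3.42 -0.  ] 20
1 5 [ 0.94 -4.23 -0.  ] 25
1 6 [ 1.34 -5.   -0.  ] 30
1 7 [ 1.81 -5.74 -0.  ] 35
1 8 [ 2.34 -6.43 -0.  ] 40
1 9 [ 2.93 -7.07 -0.  ] 45
1 10 [ 3.57 -7.66 -0.  ] 50
2 1 [ 0.04 -0.87 -0.  ] 5
2 2 [ 0.15 -1.74 -0.  ] 10
2 3 [ 0.34 -2.59 -0.  ] 15
2 4 [ 0.6  -3.42 -0.  ] 20
2 5 [ 0.94 -4.23 -0.  ] 25
2 6 [ 1.34 -5.   -0.  ] 30
2 7 [ 1.81 -5.74 -0.  ] 35
2 8 [ 2.34 -6.43 -0.  ] 40
2 9 [ 2.93 -7.07 -0.  ] 45
2 10 [ 3.57 -7.66 -0.  ] 50
```

Emit:
carry_out(
  steps=[
    {"delta_pos": [0.1,-0.8,0],"delta_rot": [0,0,5],"grip": 0.4},
    {"delta_pos": [0.2,-1.7,0],"delta_rot": [0,0,10],"grip": 0.4},
    {"delta_pos": [0.4,-2.5,0],"delta_rot": [0,0,15],"grip": 0.4},
    {"delta_pos": [0.7,-3.4,0],"delta_rot": [0,0,20],"grip": 0.4},
    {"delta_pos": [1.0,-4.2,0],"delta_rot": [0,0,25],"grip": 0.4},
    {"delta_pos": [1.4,-5.0,0],"delta_rot": [0,0,30],"grip": 0.4},
    {"delta_pos": [1.9,-5.7,0],"delta_rot": [0,0,35],"grip": 0.4},
    {"delta_pos": [2.4,-6.4,0],"delta_rot": [0,0,40],"grip": 0.4},
    {"delta_pos": [3.0,-7.0,0],"delta_rot": [0,0,45],"grip": 0.4},
    {"delta_pos": [3.6,-7.6,0],"delta_rot": [0,0,50],"grip": 0.4},
  ],
)

```text
t: 4.0
eef_pos: [0.6221, -0.0423, 0.2156]
eef_rot: [179.9, -0.1, 47.8]
wrist_force: [0.1, -0.1, -0.5]
grip_width: 0.403
gripper_force: 0.3
```

Emit:
carry_out(
  steps=[
    {"delta_pos": [0,-0.9,0],"delta_rot": [0,0,5],"grip": 0.4},
    {"delta_pos": [0.2,-1.7,0],"delta_rot": [0,0,10],"grip": 0.4},
    {"delta_pos": [0.3,-2.6,0],"delta_rot": [0,0,15],"grip": 0.4},
    {"delta_pos": [0.6,-3.4,0],"delta_rot": [0,0,20],"grip": 0.4},
    {"delta_pos": [0.9,-4.2,0],"delta_rot": [0,0,25],"grip": 0.4},
    {"delta_pos": [1.3,-5.0,0],"delta_rot": [0,0,30],"grip": 0.4},
    {"delta_pos": [1.8,-5.7,0],"delta_rot": [0,0,35],"grip": 0.4},
    {"delta_pos": [2.3,-6.4,0],"delta_rot": [0,0,40],"grip": 0.4},
    {"delta_pos": [2.9,-7.1,0],"delta_rot": [0,0,45],"grip": 0.4},
    {"delta_pos": [3.6,-7.7,0],"delta_rot": [0,0,50],"grip": 0.4},
  ],
)

```text
t: 5.0
eef_pos: [0.5889, 0.0362, 0.2155]
eef_rot: [180.0, -0.1, -2.2]
wrist_force: [0.2, -0.1, -0.1]
grip_width: 0.4
gripper_force: 0.3
```

Emit:
carry_out(
  steps=[
    {"delta_pos": [0,-0.9,0],"delta_rot": [0,0,5],"grip": 0.4},
    {"delta_pos": [0.2,-1.7,0],"delta_rot": [0,0,10],"grip": 0.4},
    {"delta_pos": [0.3,-2.6,0],"delta_rot": [0,0,15],"grip": 0.4},
    {"delta_pos": [0.6,-3.4,0],"delta_rot": [0,0,20],"grip": 0.4},
    {"delta_pos": [0.9,-4.2,0],"delta_rot": [0,0,25],"grip": 0.4},
    {"delta_pos": [1.3,-5.0,0],"delta_rot": [0,0,30],"grip": 0.4},
    {"delta_pos": [1.8,-5.7,0],"delta_rot": [0,0,35],"grip": 0.4},
    {"delta_pos": [2.3,-6.4,0],"delta_rot": [0,0,40],"grip": 0.4},
    {"delta_pos": [2.9,-7.1,0],"delta_rot": [0,0,45],"grip": 0.4},
    {"delta_pos": [2.9,-7.1,0],"delta_rot": [0,0,45],"grip": 0.4},
  ],
)

```text
t: 6.0
eef_pos: [0.621, 0.1066, 0.2156]
eef_rot: [-179.9, -0.1, -46.9]
wrist_force: [0.5, -0.0, 0.5]
grip_width: 0.397
gripper_force: 0.0
```

Emit:
carry_out(
  steps=[
    {"delta_pos": [0,0,-1.5],"delta_rot": [0,0,0],"grip": 0.4},
    {"delta_pos": [0,0,-4],"delta_rot": [0,0,0],"grip": 0.4},
    {"delta_pos": [0,0,-8],"delta_rot": [0,0,0],"grip": 0.4},
    {"delta_pos": [0,0,-12],"delta_rot": [0,0,0],"grip": 0.4},
    {"delta_pos": [0,0,-12],"delta_rot": [0,0,0],"grip": 0.4},
  ],
)

```text
t: 6.5
eef_pos: [0.6224, 0.1058, 0.3442]
eef_rot: [-179.3, -0.6, -46.9]
wrist_force: [1.0, -0.1, 1.3]
grip_width: 0.401
gripper_force: 0.0
```

Run:
```python
from h import *
print(st()); T=grab_frame("top"); S=grab_frame("scene"); cv2.imwrite("pics/b_t.png",T); cv2.imwrite("pics/b_s.png",S)
cv2.imwrite("pics/b.png",np.hstack([cv2.resize(T[100:240,180:380],(400,280)),cv2.resize(S[160:300,140:340],(400,280))]))
```

```text
[ 6.224000e-01  1.058000e-01  3.442000e-01 -1.793113e+02 -6.120000e-01
 -4.688960e+01  6.500000e+00]
```

View pics/b.png

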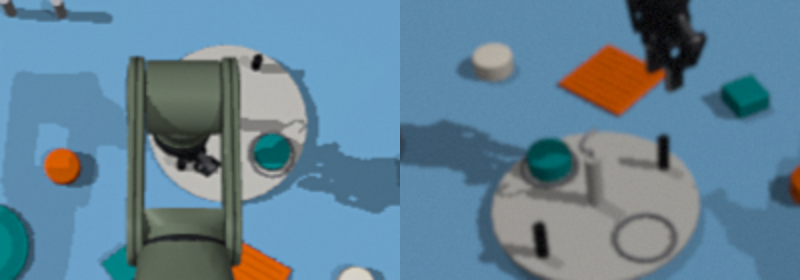

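The rack turned: the turquoise puck is now on the robot's side at top pixel (316,176), still in its cup. Next I measure it.

Run:
```python
from h import *
np.set_printoptions(precision=4,suppress=True)
T=cv2.imread("pics/b_t.png");S=cv2.imread("pics/b_s.png")
u,ce,cc,dd,_=meas("top",T,"turq",(316,176),.036);print(u,ce,cc,dd)
u2,ce2,*_,=meas("scene",S,"turq",(278,240) if 0 else (215,240),.036);print(u2,ce2)
v=ce-[.6885,.032]; phi=np.degrees(np.arctan2(v[1],v[0]));print(np.hypot(*v),phi)
c=[.6221,.1063,.3350,-46.95]
psi=phi+180
t=[*ce,.30,psi]; print(d(c,t),psi);
```

```text
(315.62454611474215, 175.4233841684822) [ 0.6428 -0.0377] [ 0.6433 -0.0378] 0.05674874782562256
(214.23796033994336, 239.46033994334277) [ 0.6417 -0.0364]
0.08330631398303281 -123.24028808247368
(array([11.94,  8.31,  3.5 ]), np.float64(-103.71)) 56.75971191752632
```

Emit:
carry_out(
  steps=[
    {"delta_pos": [11.9,8.3,0],"delta_rot": [0,0,-80],"grip": 1},
    {"delta_pos": [11.9,8.3,0],"delta_rot": [0,0,-80],"grip": 1},
    {"delta_pos": [11.9,8.3,0],"delta_rot": [0,0,-80],"grip": 1},
    {"delta_pos": [11.9,8.3,0],"delta_rot": [0,0,-80],"grip": 1},
    {"delta_pos": [11.9,8.3,0],"delta_rot": [0,0,-80],"grip": 1},
    {"delta_pos": [11.9,8.3,0],"delta_rot": [0,0,-80],"grip": 1},
    {"delta_pos": [11.9,8.3,0],"delta_rot": [0,0,-80],"grip": 1},
    {"delta_pos": [11.9,8.3,0],"delta_rot": [0,0,-80],"grip": 1},
    {"delta_pos": [11.9,8.3,0],"delta_rot": [0,0,-80],"grip": 1},
    {"delta_pos": [11.9,8.3,0],"delta_rot": [0,0,-80],"grip": 1},
  ],
)

```text
t: 7.6
eef_pos: [0.6396, -0.0377, 0.3326]
eef_rot: [-179.8, 0.2, 33.3]
wrist_force: [-0.3, 0.3, 0.4]
grip_width: 0.998
gripper_force: 0.0
```

Emit:
carry_out(
  steps=[
    {"delta_pos": [0,0,0],"delta_rot": [0,0,-8],"grip": 1},
    {"delta_pos": [0,0,0],"delta_rot": [0,0,-16],"grip": 1},
    {"delta_pos": [0,0,0],"delta_rot": [0,0,-23.7],"grip": 1},
    {"delta_pos": [0,0,3.5],"delta_rot": [0,0,-23.7],"grip": 1},
    {"delta_pos": [0,0,7],"delta_rot": [0,0,-23.7],"grip": 1},
    {"delta_pos": [0,0,7],"delta_rot": [0,0,-23.7],"grip": 1},
    {"delta_pos": [0,0,7],"delta_rot": [0,0,-23.7],"grip": 1},
  ],
)

```text
t: 8.3
eef_pos: [0.6396, -0.0376, 0.2629]
eef_rot: [-179.8, 0.1, 56.8]
wrist_force: [-0.4, -0.3, 1.0]
grip_width: 1.003
gripper_force: 0.0
```

Run:
```python
from h import *
s=st();print(s); 
for ps in(56.76,): print(d([s[0],s[1],s[2],s[5]],[.6424,-.038,.2045,ps]))
```

```text
[ 6.396000e-01 -3.760000e-02  2.629000e-01 -1.797524e+02  1.022000e-01
  5.675960e+01  8.300000e+00]
(array([0.12, 0.26, 5.84]), np.float64(-0.0))
```

Emit:
carry_out(
  steps=[
    {"delta_pos": [0.1,0.3,1.5],"delta_rot": [0,0,0],"grip": 1},
    {"delta_pos": [0.1,0.3,3],"delta_rot": [0,0,0],"grip": 1},
    {"delta_pos": [0.1,0.3,4.5],"delta_rot": [0,0,0],"grip": 1},
    {"delta_pos": [0.1,0.3,5.8],"delta_rot": [0,0,0],"grip": 1},
    {"delta_pos": [0.1,0.3,5.8],"delta_rot": [0,0,0],"grip": 1},
    {"delta_pos": [0.1,0.3,5.8],"delta_rot": [0,0,0],"grip": 0.6},
    {"delta_pos": [0.1,0.3,5.8],"delta_rot": [0,0,0],"grip": 0.5},
    {"delta_pos": [0.1,0.3,5.8],"delta_rot": [0,0,0],"grip": 0.5},
    {"delta_pos": [0.1,0.3,5.8],"delta_rot": [0,0,0],"grip": 0.5},
    {"delta_pos": [0.1,0.3,5.8],"delta_rot": [0,0,0],"grip": 0.5},
  ],
)

```text
t: 9.3
eef_pos: [0.6444, -0.0385, 0.2081]
eef_rot: [179.9, -0.1, 56.7]
wrist_force: [0.9, -0.2, 4.3]
grip_width: 0.627
gripper_force: 63.5
```

Emit:
carry_out(
  steps=[
    {"delta_pos": [0,0,-1],"delta_rot": [0,0,0],"grip": 0.5},
    {"delta_pos": [0,0,-3],"delta_rot": [0,0,0],"grip": 0.5},
    {"delta_pos": [0,0,-6],"delta_rot": [0,0,0],"grip": 0.5},
    {"delta_pos": [0,0,-10],"delta_rot": [0,0,0],"grip": 0.5},
    {"delta_pos": [0,0,-13],"delta_rot": [0,0,0],"grip": 0.5},
    {"delta_pos": [0,0,-13],"delta_rot": [0,0,0],"grip": 0.5},
  ],
)

```text
t: 9.9
eef_pos: [0.6454, -0.0387, 0.3434]
eef_rot: [179.4, -0.2, 56.8]
wrist_force: [1.3, -0.3, 0.2]
grip_width: 0.629
gripper_force: 63.1
```

Run:
```python
from h import *
s=monitor.observe();print(st(),s["wrist_force"],s["grip_width"],s["gripper_force"]); S=grab_frame("scene"); 
cv2.imwrite("pics/c.png",cv2.resize(S[100:300,130:330],(600,600)))
z=s["eef_pos"];c=[.643,-.0375,z[2],s["eef_rot"][2]]
c=[*z[:2],z[2],s["eef_rot"][2]]
w=[.56,.2,z[2],100]; print(d(c,w)); print(d(w,[.4838,.4065,.23,100]))
```

```text
[ 6.454000e-01 -3.870000e-02  3.434000e-01  1.793894e+02 -2.465000e-01
  5.675710e+01  9.900000e+00] [ 1.34658323 -0.28340732  0.15914818] 0.6288354302963819 63.076311349868774
(array([ 15.28, -20.22,  -0.  ]), np.float64(-43.24))
(array([21.66, -3.92, 11.34]), 0)
```

View pics/c.png

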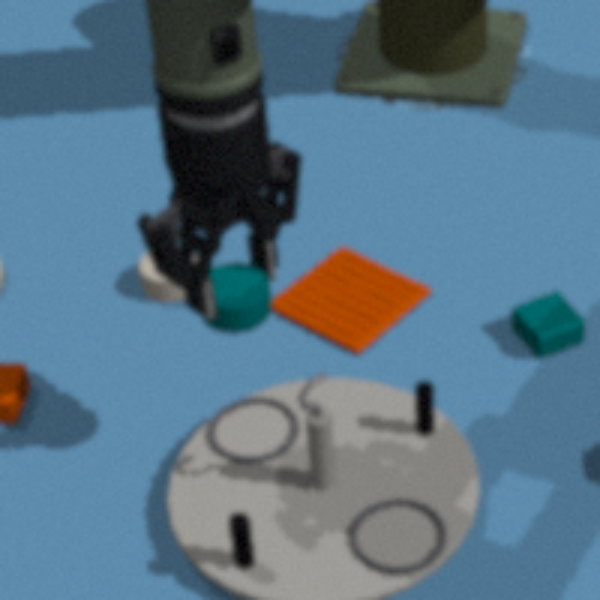

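The turquoise puck is held level and both cups are empty. Next is the carry to the lid.

Emit:
carry_out(
  steps=[
    {"delta_pos": [15.3,-20.2,0],"delta_rot": [0,0,-43],"grip": 0.5},
    {"delta_pos": [15.3,-20.2,0],"delta_rot": [0,0,-43],"grip": 0.5},
    {"delta_pos": [15.3,-20.2,0],"delta_rot": [0,0,-43],"grip": 0.5},
    {"delta_pos": [15.3,-20.2,0],"delta_rot": [0,0,-43],"grip": 0.5},
    {"delta_pos": [15.3,-20.2,0],"delta_rot": [0,0,-43],"grip": 0.5},
    {"delta_pos": [15.3,-20.2,0],"delta_rot": [0,0,-43],"grip": 0.5},
    {"delta_pos": [15.3,-20.2,0],"delta_rot": [0,0,-43],"grip": 0.5},
    {"delta_pos": [15.3,-20.2,0],"delta_rot": [0,0,-43],"grip": 0.5},
  ],
)

```text
t: 10.75
eef_pos: [0.5584, 0.1996, 0.3353]
eef_rot: [-179.9, 0.0, 99.7]
wrist_force: [0.8, -1.3, -0.7]
grip_width: 0.626
gripper_force: 63.1
```

Emit:
carry_out(
  steps=[
    {"delta_pos": [21.7,-3.9,0],"delta_rot": [0,0,0],"grip": 0.5},
    {"delta_pos": [21.7,-3.9,0],"delta_rot": [0,0,0],"grip": 0.5},
    {"delta_pos": [21.7,-3.9,3],"delta_rot": [0,0,0],"grip": 0.5},
    {"delta_pos": [21.7,-3.9,7],"delta_rot": [0,0,0],"grip": 0.5},
    {"delta_pos": [21.7,-3.9,11],"delta_rot": [0,0,0],"grip": 0.5},
    {"delta_pos": [21.7,-3.9,11],"delta_rot": [0,0,0],"grip": 0.5},
    {"delta_pos": [21.7,-3.9,11],"delta_rot": [0,0,0],"grip": 0.5},
    {"delta_pos": [21.7,-3.9,11],"delta_rot": [0,0,0],"grip": 0.5},
  ],
)

```text
t: 11.55
eef_pos: [0.4845, 0.4063, 0.2263]
eef_rot: [-180.0, 0.1, 99.6]
wrist_force: [-0.2, 0.5, -0.2]
grip_width: 0.633
gripper_force: 63.2
```

Run:
```python
from h import *
s=st();print(s); print(d([s[0],s[1],s[2],s[5]],[.4838,.4063,.193,s[5]]))
```

```text
[ 4.845000e-01  4.063000e-01  2.263000e-01 -1.799591e+02  5.580000e-02
  9.963910e+01  1.155000e+01]
(array([ 0.01, -0.07,  3.33]), np.float64(0.0))
```

Emit:
carry_out(
  steps=[
    {"delta_pos": [0,-0.1,1.5],"delta_rot": [0,0,0],"grip": 0.5},
    {"delta_pos": [0,-0.1,2.6],"delta_rot": [0,0,0],"grip": 0.5},
    {"delta_pos": [0,-0.1,3],"delta_rot": [0,0,0],"grip": 0.5},
    {"delta_pos": [0,-0.1,3.1],"delta_rot": [0,0,0],"grip": 0.5},
    {"delta_pos": [0,-0.1,3.2],"delta_rot": [0,0,0],"grip": 0.5},
    {"delta_pos": [0,-0.1,3.2],"delta_rot": [0,0,0],"grip": 0.5},
    {"delta_pos": [0,-0.1,3.2],"delta_rot": [0,0,0],"grip": 0.5},
  ],
)

```text
t: 12.25
eef_pos: [0.4826, 0.4076, 0.1952]
eef_rot: [179.9, -0.0, 99.8]
wrist_force: [-0.3, -0.2, -0.7]
grip_width: 0.628
gripper_force: 63.2
```

Emit:
carry_out(
  steps=[
    {"delta_pos": [0,0,0.1],"delta_rot": [0,0,0],"grip": 0.5},
    {"delta_pos": [0,0,0.2],"delta_rot": [0,0,0],"grip": 0.5},
    {"delta_pos": [0,0,0.2],"delta_rot": [0,0,0],"grip": 0.5},
    {"delta_pos": [0,0,0.2],"delta_rot": [0,0,0],"grip": 0.5},
  ],
)

```text
t: 12.65
eef_pos: [0.4824, 0.4074, 0.1926]
eef_rot: [-180.0, 0.0, 99.8]
wrist_force: [-1.5, -0.3, -0.3]
grip_width: 0.626
gripper_force: 63.2
```

Emit:
carry_out(
  steps=[
    {"delta_pos": [0,0,0.1],"delta_rot": [0,0,0],"grip": 0.5},
    {"delta_pos": [0,0,0.2],"delta_rot": [0,0,0],"grip": 0.5},
    {"delta_pos": [0,0,0.2],"delta_rot": [0,0,0],"grip": 0.5},
    {"delta_pos": [0,0,0.2],"delta_rot": [0,0,0],"grip": 0.5},
  ],
)

```text
t: 13.05
eef_pos: [0.4826, 0.4075, 0.1921]
eef_rot: [180.0, 0.0, 99.8]
wrist_force: [-2.7, -2.5, 6.3]
grip_width: 0.628
gripper_force: 64.2
```

Emit:
carry_out(
  steps=[
    {"delta_pos": [0,0,-0.1],"delta_rot": [0,0,0],"grip": 0.65},
    {"delta_pos": [0,0,-0.1],"delta_rot": [0,0,0],"grip": 0.75},
    {"delta_pos": [0,0,-0.1],"delta_rot": [0,0,0],"grip": 0.9},
    {"delta_pos": [0,0,-0.1],"delta_rot": [0,0,0],"grip": 0.9},
    {"delta_pos": [0,0,-3],"delta_rot": [0,0,0],"grip": 0.9},
    {"delta_pos": [0,0,-7],"delta_rot": [0,0,0],"grip": 0.9},
    {"delta_pos": [0,0,-10],"delta_rot": [0,0,0],"grip": 1},
    {"delta_pos": [0,0,-10],"delta_rot": [0,0,0],"grip": 1},
  ],
)

```text
t: 13.85
eef_pos: [0.4845, 0.4088, 0.2969]
eef_rot: [179.4, -0.3, 99.7]
wrist_force: [0.9, 0.3, 0.4]
grip_width: 1.002
gripper_force: 0.0
```

Run:
```python
from h import *
s=st();print(s); c=[s[0],s[1],s[2],s[5]]
w=[.6122,.2868,.25,115]; print(d(c,w)); print(d(w,[*w[:2],.178,115]))
```

```text
[  0.4845   0.4088   0.2969 179.3815  -0.261   99.7495  13.85  ]
(array([-14.19,  10.52,   4.69]), np.float64(-15.25))
(array([0. , 0. , 7.2]), 0)
```

Emit:
carry_out(
  steps=[
    {"delta_pos": [-14.2,10.5,0],"delta_rot": [0,0,-15],"grip": 1},
    {"delta_pos": [-14.2,10.5,0],"delta_rot": [0,0,-15],"grip": 1},
    {"delta_pos": [-14.2,10.5,0],"delta_rot": [0,0,-15],"grip": 1},
    {"delta_pos": [-14.2,10.5,4],"delta_rot": [0,0,-15],"grip": 1},
    {"delta_pos": [-14.2,10.5,4.5],"delta_rot": [0,0,-15],"grip": 1},
    {"delta_pos": [-14.2,10.5,4.5],"delta_rot": [0,0,-15],"grip": 1},
    {"delta_pos": [-14.2,10.5,4.5],"delta_rot": [0,0,-15],"grip": 1},
  ],
)

```text
t: 14.55
eef_pos: [0.6094, 0.286, 0.2455]
eef_rot: [-180.0, -0.0, 114.8]
wrist_force: [-0.5, 0.6, -0.1]
grip_width: 0.998
gripper_force: 0.0
```

Run:
```python
from h import *
s=st();print(s); c=[s[0],s[1],s[2],s[5]]
print(d(c,[.612,.287,.178,s[5]]))
T=grab_frame("top");S=grab_frame("scene");cv2.imwrite("pics/d_s.png",S)
print(meas("scene",S,"turq",(395,225),.01)[:2])
cv2.imwrite("pics/d.png",np.hstack([cv2.resize(S[150:290,290:490],(400,280)),cv2.resize(T[130:270,130:330],(400,280))]))
```

```text
[ 6.094000e-01  2.860000e-01  2.455000e-01 -1.799647e+02 -3.230000e-02
  1.147946e+02  1.455000e+01]
(array([-0.02,  0.28,  6.75]), np.float64(0.0))
((394.9352112676056, 226.30829420970267), array([0.49349449, 0.40785249]))
```

View pics/d.png

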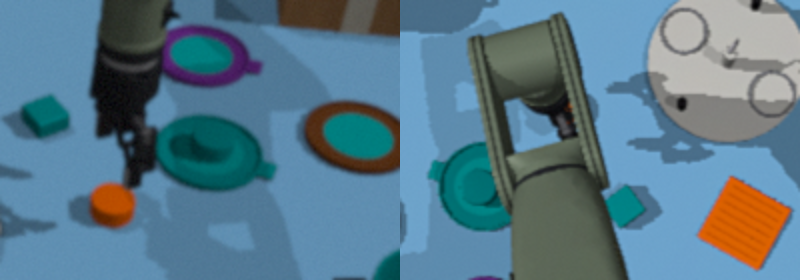

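The turquoise puck lies flat in the middle of the lid (scene crop (208,142)). Next I descend on the orange puck.

Emit:
carry_out(
  steps=[
    {"delta_pos": [0,0.3,2],"delta_rot": [0,0,0],"grip": 1},
    {"delta_pos": [0,0.3,4],"delta_rot": [0,0,0],"grip": 1},
    {"delta_pos": [0,0.3,6],"delta_rot": [0,0,0],"grip": 1},
    {"delta_pos": [0,0.3,6.7],"delta_rot": [0,0,0],"grip": 1},
    {"delta_pos": [0,0.3,6.7],"delta_rot": [0,0,0],"grip": 1},
    {"delta_pos": [0,0.3,6.7],"delta_rot": [0,0,0],"grip": 0.7},
    {"delta_pos": [0,0.3,6.7],"delta_rot": [0,0,0],"grip": 0.5},
    {"delta_pos": [0,0.3,6.7],"delta_rot": [0,0,0],"grip": 0.5},
    {"delta_pos": [0,0.3,6.7],"delta_rot": [0,0,0],"grip": 0.5},
    {"delta_pos": [0,0.3,6.7],"delta_rot": [0,0,0],"grip": 0.5},
  ],
)

```text
t: 15.65
eef_pos: [0.6139, 0.2869, 0.1811]
eef_rot: [179.8, 0.0, 114.7]
wrist_force: [-0.1, 0.5, 6.5]
grip_width: 0.631
gripper_force: 63.8
```

Emit:
carry_out(
  steps=[
    {"delta_pos": [0,0,-1],"delta_rot": [0,0,0],"grip": 0.5},
    {"delta_pos": [0,0,-3],"delta_rot": [0,0,0],"grip": 0.5},
    {"delta_pos": [0,0,-7],"delta_rot": [0,0,0],"grip": 0.5},
    {"delta_pos": [0,0,-10],"delta_rot": [0,0,0],"grip": 0.5},
    {"delta_pos": [0,0,-10],"delta_rot": [0,0,0],"grip": 0.5},
  ],
)

```text
t: 16.15
eef_pos: [0.6148, 0.2871, 0.2855]
eef_rot: [179.4, 0.1, 114.7]
wrist_force: [0.6, 0.1, 0.5]
grip_width: 0.628
gripper_force: 63.3
```

Run:
```python
from h import *
s=st();print(s,monitor.observe()["grip_width"]); c=[s[0],s[1],s[2],s[5]]
w=[.4412,-.0015,s[2],95]; print(d(c,w))
```

```text
[6.148000e-01 2.871000e-01 2.855000e-01 1.793524e+02 8.240000e-02
 1.147440e+02 1.615000e+01] 0.627739705845102
(array([-18.94, -27.85,  -0.  ]), np.float64(19.74))
```

Emit:
carry_out(
  steps=[
    {"delta_pos": [-18.9,-27.8,0],"delta_rot": [0,0,20],"grip": 0.5},
    {"delta_pos": [-18.9,-27.8,0],"delta_rot": [0,0,20],"grip": 0.5},
    {"delta_pos": [-18.9,-27.8,0],"delta_rot": [0,0,20],"grip": 0.5},
    {"delta_pos": [-18.9,-27.8,0],"delta_rot": [0,0,20],"grip": 0.5},
    {"delta_pos": [-18.9,-27.8,0],"delta_rot": [0,0,20],"grip": 0.5},
    {"delta_pos": [-18.9,-27.8,0],"delta_rot": [0,0,20],"grip": 0.5},
    {"delta_pos": [-18.9,-27.8,3],"delta_rot": [0,0,20],"grip": 0.5},
    {"delta_pos": [-18.9,-27.8,6.5],"delta_rot": [0,0,20],"grip": 0.5},
    {"delta_pos": [-18.9,-27.8,6.5],"delta_rot": [0,0,20],"grip": 0.5},
    {"delta_pos": [-18.9,-27.8,6.5],"delta_rot": [0,0,20],"grip": 0.5},
  ],
)

```text
t: 17.15
eef_pos: [0.4389, -0.0014, 0.2133]
eef_rot: [-179.9, -0.0, 94.7]
wrist_force: [1.2, 1.1, 0.3]
grip_width: 0.633
gripper_force: 63.5
```

Run:
```python
from h import *
s=st();print(s); c=[s[0],s[1],s[2],s[5]]
print(d(c,[.4412,-.0017,.1885,s[5]]))
```

```text
[ 4.389000e-01 -1.400000e-03  2.133000e-01 -1.798587e+02 -4.870000e-02
  9.474120e+01  1.715000e+01]
(array([-0.05,  0.23,  2.48]), np.float64(0.0))
```

Emit:
carry_out(
  steps=[
    {"delta_pos": [0,0.3,1.2],"delta_rot": [0,0,0],"grip": 0.5},
    {"delta_pos": [0,0.3,2],"delta_rot": [0,0,0],"grip": 0.5},
    {"delta_pos": [0,0.3,2.3],"delta_rot": [0,0,0],"grip": 0.5},
    {"delta_pos": [0,0.3,2.4],"delta_rot": [0,0,0],"grip": 0.5},
    {"delta_pos": [0,0.3,2.5],"delta_rot": [0,0,0],"grip": 0.5},
    {"delta_pos": [0,0.3,2.6],"delta_rot": [0,0,0],"grip": 0.5},
    {"delta_pos": [0,0.3,2.6],"delta_rot": [0,0,0],"grip": 0.5},
    {"delta_pos": [0,0.3,2.6],"delta_rot": [0,0,0],"grip": 0.5},
  ],
)

```text
t: 17.95
eef_pos: [0.4425, -0.001, 0.189]
eef_rot: [-180.0, -0.0, 94.8]
wrist_force: [-5.3, 1.1, 11.2]
grip_width: 0.632
gripper_force: 64.7
```

Contact at the expected height (11 N), so I release.

Emit:
carry_out(
  steps=[
    {"delta_pos": [0,0,-0.2],"delta_rot": [0,0,0],"grip": 0.65},
    {"delta_pos": [0,0,-0.2],"delta_rot": [0,0,0],"grip": 0.75},
    {"delta_pos": [0,0,-0.2],"delta_rot": [0,0,0],"grip": 0.9},
    {"delta_pos": [0,0,-0.2],"delta_rot": [0,0,0],"grip": 0.9},
    {"delta_pos": [0,0,-3],"delta_rot": [0,0,0],"grip": 0.9},
    {"delta_pos": [0,0,-7],"delta_rot": [0,0,0],"grip": 0.9},
    {"delta_pos": [0,0,-7],"delta_rot": [0,0,0],"grip": 1},
    {"delta_pos": [0,0,-7],"delta_rot": [0,0,0],"grip": 1},
  ],
)

```text
t: 18.75
eef_pos: [0.4428, -0.0014, 0.2586]
eef_rot: [179.8, 0.0, 94.7]
wrist_force: [0.6, 0.2, 0.3]
grip_width: 1.002
gripper_force: 0.0
```

Run:
```python
from h import *
s=st();print(s); c=[s[0],s[1],s[2],s[5]]
w=[.4427,-.174,s[2],75]; print(d(c,w))
```

```text
[ 4.428000e-01 -1.400000e-03  2.586000e-01  1.798467e+02  4.530000e-02
  9.474610e+01  1.875000e+01]
(array([-17.2 ,  -1.44,  -0.  ]), np.float64(19.75))
```

Emit:
carry_out(
  steps=[
    {"delta_pos": [-17.2,-1.4,0],"delta_rot": [0,0,20],"grip": 1},
    {"delta_pos": [-17.2,-1.4,0],"delta_rot": [0,0,20],"grip": 1},
    {"delta_pos": [-17.2,-1.4,0],"delta_rot": [0,0,20],"grip": 1},
    {"delta_pos": [-17.2,-1.4,0],"delta_rot": [0,0,20],"grip": 1},
    {"delta_pos": [-17.2,-1.4,2],"delta_rot": [0,0,20],"grip": 1},
    {"delta_pos": [-17.2,-1.4,2],"delta_rot": [0,0,20],"grip": 1},
    {"delta_pos": [-17.2,-1.4,2],"delta_rot": [0,0,20],"grip": 1},
  ],
)

```text
t: 19.45
eef_pos: [0.4416, -0.1731, 0.236]
eef_rot: [-179.7, -0.1, 74.7]
wrist_force: [0.7, -0.9, -0.6]
grip_width: 0.996
gripper_force: 0.0
```

Run:
```python
from h import *
s=st();print(s); c=[s[0],s[1],s[2],s[5]]
print(d(c,[.4427,-.174,.178,s[5]]))
```

```text
[ 4.416000e-01 -1.731000e-01  2.360000e-01 -1.797356e+02 -8.480000e-02
  7.474160e+01  1.945000e+01]
(array([-0.06,  0.13,  5.8 ]), np.float64(0.0))
```

Emit:
carry_out(
  steps=[
    {"delta_pos": [0,0.1,2],"delta_rot": [0,0,0],"grip": 1},
    {"delta_pos": [0,0.1,4],"delta_rot": [0,0,0],"grip": 1},
    {"delta_pos": [0,0.1,5.7],"delta_rot": [0,0,0],"grip": 1},
    {"delta_pos": [0,0.1,5.7],"delta_rot": [0,0,0],"grip": 1},
    {"delta_pos": [0,0.1,5.7],"delta_rot": [0,0,0],"grip": 1},
    {"delta_pos": [0,0.1,5.7],"delta_rot": [0,0,0],"grip": 0.7},
    {"delta_pos": [0,0.1,5.7],"delta_rot": [0,0,0],"grip": 0.5},
    {"delta_pos": [0,0.1,5.7],"delta_rot": [0,0,0],"grip": 0.5},
    {"delta_pos": [0,0.1,5.7],"delta_rot": [0,0,0],"grip": 0.5},
    {"delta_pos": [0,0.1,5.7],"delta_rot": [0,0,0],"grip": 0.5},
  ],
)

```text
t: 20.45
eef_pos: [0.4444, -0.1745, 0.1823]
eef_rot: [179.8, 0.0, 74.8]
wrist_force: [-0.1, 0.5, 6.0]
grip_width: 0.632
gripper_force: 63.3
```

Emit:
carry_out(
  steps=[
    {"delta_pos": [0,0,-1],"delta_rot": [0,0,0],"grip": 0.5},
    {"delta_pos": [0,0,-3],"delta_rot": [0,0,0],"grip": 0.5},
    {"delta_pos": [0,0,-7],"delta_rot": [0,0,0],"grip": 0.5},
    {"delta_pos": [0,0,-8],"delta_rot": [0,0,0],"grip": 0.5},
    {"delta_pos": [0,0,-8],"delta_rot": [0,0,0],"grip": 0.5},
  ],
)

```text
t: 20.95
eef_pos: [0.4445, -0.1747, 0.2633]
eef_rot: [179.7, 0.1, 74.7]
wrist_force: [0.5, -0.7, -0.3]
grip_width: 0.633
gripper_force: 63.4
```

Run:
```python
from h import *
s=st();print(s,monitor.observe()["grip_width"]); c=[s[0],s[1],s[2],s[5]]
w=[.4775,-.382,s[2],60]; print(d(c,w))
```

```text
[ 4.445000e-01 -1.747000e-01  2.633000e-01  1.796665e+02  1.019000e-01
  7.474590e+01  2.095000e+01] 0.6329738254828554
(array([-19.13,   8.64,  -0.  ]), np.float64(14.75))
```

Emit:
carry_out(
  steps=[
    {"delta_pos": [-19.1,8.6,0],"delta_rot": [0,0,15],"grip": 0.5},
    {"delta_pos": [-19.1,8.6,0],"delta_rot": [0,0,15],"grip": 0.5},
    {"delta_pos": [-19.1,8.6,0],"delta_rot": [0,0,15],"grip": 0.5},
    {"delta_pos": [-19.1,8.6,0],"delta_rot": [0,0,15],"grip": 0.5},
    {"delta_pos": [-19.1,8.6,2],"delta_rot": [0,0,15],"grip": 0.5},
    {"delta_pos": [-19.1,8.6,4],"delta_rot": [0,0,15],"grip": 0.5},
    {"delta_pos": [-19.1,8.6,4],"delta_rot": [0,0,15],"grip": 0.5},
    {"delta_pos": [-19.1,8.6,4],"delta_rot": [0,0,15],"grip": 0.5},
  ],
)

```text
t: 21.75
eef_pos: [0.4755, -0.3801, 0.2187]
eef_rot: [-179.8, -0.1, 59.7]
wrist_force: [0.4, 0.6, -1.0]
grip_width: 0.636
gripper_force: 63.3
```

Run:
```python
from h import *
s=st();print(s); c=[s[0],s[1],s[2],s[5]]
print(d(c,[.4775,-.382,.1915,s[5]]))
```

```text
[ 4.75500e-01 -3.80100e-01  2.18700e-01 -1.79754e+02 -7.40000e-02
  5.97480e+01  2.17500e+01]
(array([-0.06,  0.27,  2.72]), np.float64(0.0))
```

Emit:
carry_out(
  steps=[
    {"delta_pos": [0,0.3,1.2],"delta_rot": [0,0,0],"grip": 0.5},
    {"delta_pos": [0,0.3,2],"delta_rot": [0,0,0],"grip": 0.5},
    {"delta_pos": [0,0.3,2.4],"delta_rot": [0,0,0],"grip": 0.5},
    {"delta_pos": [0,0.3,2.5],"delta_rot": [0,0,0],"grip": 0.5},
    {"delta_pos": [0,0.3,2.6],"delta_rot": [0,0,0],"grip": 0.5},
    {"delta_pos": [0,0.3,2.7],"delta_rot": [0,0,0],"grip": 0.5},
    {"delta_pos": [0,0.3,2.8],"delta_rot": [0,0,0],"grip": 0.5},
    {"delta_pos": [0,0.3,2.8],"delta_rot": [0,0,0],"grip": 0.5},
  ],
)

```text
t: 22.55
eef_pos: [0.4789, -0.3825, 0.1928]
eef_rot: [180.0, 0.0, 59.7]
wrist_force: [-0.1, -0.2, -1.2]
grip_width: 0.631
gripper_force: 63.3
```

Emit:
carry_out(
  steps=[
    {"delta_pos": [0,-0.1,0.1],"delta_rot": [0,0,0],"grip": 0.5},
    {"delta_pos": [0,-0.1,0.2],"delta_rot": [0,0,0],"grip": 0.5},
    {"delta_pos": [0,-0.1,0.2],"delta_rot": [0,0,0],"grip": 0.5},
    {"delta_pos": [0,-0.1,0.2],"delta_rot": [0,0,0],"grip": 0.5},
  ],
)

```text
t: 22.95
eef_pos: [0.4784, -0.3823, 0.1923]
eef_rot: [179.9, 0.0, 59.8]
wrist_force: [-1.0, 1.6, 6.2]
grip_width: 0.629
gripper_force: 64.3
```

Emit:
carry_out(
  steps=[
    {"delta_pos": [0,0,-0.1],"delta_rot": [0,0,0],"grip": 0.65},
    {"delta_pos": [0,0,-0.1],"delta_rot": [0,0,0],"grip": 0.75},
    {"delta_pos": [0,0,-0.1],"delta_rot": [0,0,0],"grip": 0.9},
    {"delta_pos": [0,0,-0.1],"delta_rot": [0,0,0],"grip": 0.9},
    {"delta_pos": [0,0,-3],"delta_rot": [0,0,0],"grip": 0.9},
    {"delta_pos": [0,0,-7],"delta_rot": [0,0,0],"grip": 0.9},
    {"delta_pos": [0,0,-12],"delta_rot": [0,0,0],"grip": 1},
    {"delta_pos": [0,0,-15],"delta_rot": [0,0,0],"grip": 1},
    {"delta_pos": [0,0,-15],"delta_rot": [0,0,0],"grip": 1},
  ],
)

```text
t: 23.85
eef_pos: [0.4796, -0.3836, 0.3476]
eef_rot: [179.3, 0.2, 59.8]
wrist_force: [0.0, -1.1, 1.6]
grip_width: 1.003
gripper_force: 0.0
```

Emit:
carry_out(
  steps=[
    {"delta_pos": [-25,-12,0],"delta_rot": [0,0,0],"grip": 1},
    {"delta_pos": [-25,-12,0],"delta_rot": [0,0,0],"grip": 1},
    {"delta_pos": [-25,-12,0],"delta_rot": [0,0,0],"grip": 1},
    {"delta_pos": [-25,-12,0],"delta_rot": [0,0,0],"grip": 1},
    {"delta_pos": [-25,-12,0],"delta_rot": [0,0,0],"grip": 1},
    {"delta_pos": [-25,-12,0],"delta_rot": [0,0,0],"grip": 1},
    {"delta_pos": [-25,-12,0],"delta_rot": [0,0,0],"grip": 1},
  ],
)

```text
t: 24.55
eef_pos: [0.2449, -0.5392, 0.3393]
eef_rot: [-179.9, -0.0, 59.4]
wrist_force: [0.3, -0.4, -0.3]
grip_width: 0.997
gripper_force: 0.0
```

Run:
```python
from h import *
print(st());T=grab_frame("top");S=grab_frame("scene");cv2.imwrite("pics/e_t.png",T);cv2.imwrite("pics/e_s.png",S)
cv2.imwrite("pics/e.png",np.vstack([cv2.resize(T[100:300,60:460],(800,400)),cv2.resize(S[150:290,60:480],(600,200)) @ np.eye(3) if 0 else cv2.resize(S[160:260,60:460],(800,200))]))
```

```text
[ 2.449000e-01 -5.392000e-01  3.393000e-01 -1.798875e+02 -9.700000e-03
  5.943030e+01  2.455000e+01]
```

View pics/e.png

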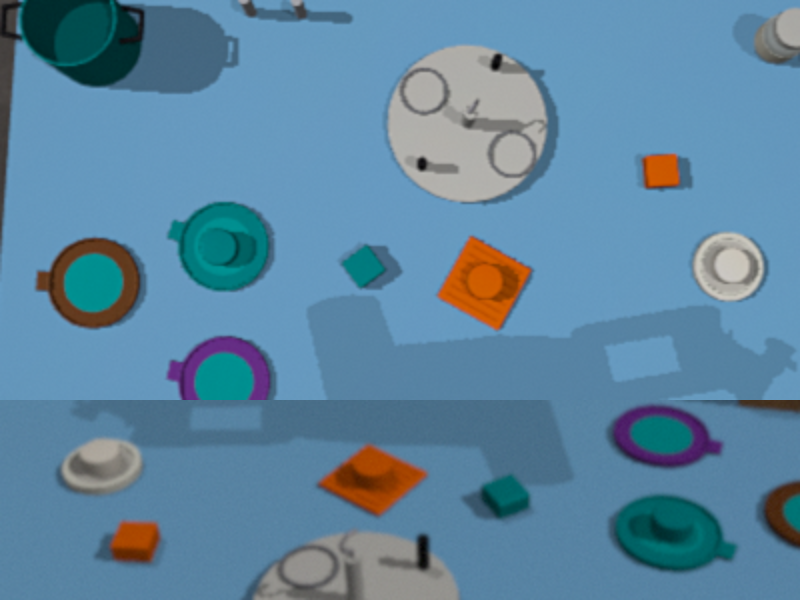

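Run:
```python
from h import *
np.set_printoptions(precision=4,suppress=True)
T=cv2.imread("pics/e_t.png"); g=cv2.resize(T[:,:,1],None,fx=4,fy=4,interpolation=cv2.INTER_CUBIC)
for nm,X,z in(("turq",(.4836,.4063),.034),("orange",(.442,-.0015),.036),("white",(.4775,-.382),.038)):
    p=proj("top",[*X,z]); x,y=(p*4).astype(int); s=g[y-70:y+70,x-70:x+70]
    h=cv2.HoughCircles(cv2.GaussianBlur(s,(5,5),0),cv2.HOUGH_GRADIENT,1,20,param1=40,param2=12,minRadius=33,maxRadius=44)
    print(nm,p,X)
    if h is not None:
        for c in h[0][:3]: print("  ",ray("top",((c[0]+x-70)/4,(c[1]+y-70)/4),z)[:2],c[2]/4)
cv2.imwrite("pics/f.png",np.hstack([cv2.resize(T[190:260,130:210],(400,350),interpolation=cv2.INTER_CUBIC),cv2.resize(cv2.imread("pics/e_s.png")[195:255,355:435],(400,350))]))
```

```text
turq [168.9855 222.3526] (0.4836, 0.4063)
   [0.4812 0.4088] 9.475
orange [302.3551 240.0517] (0.442, -0.0015)
   [ 0.4418 -0.0016] 8.6
white [426.1715 232.217 ] (0.4775, -0.382)
   [ 0.4754 -0.3811] 8.825
   [ 0.4835 -0.3663] 10.025
   [ 0.4728 -0.3966] 8.575
```

View pics/f.png

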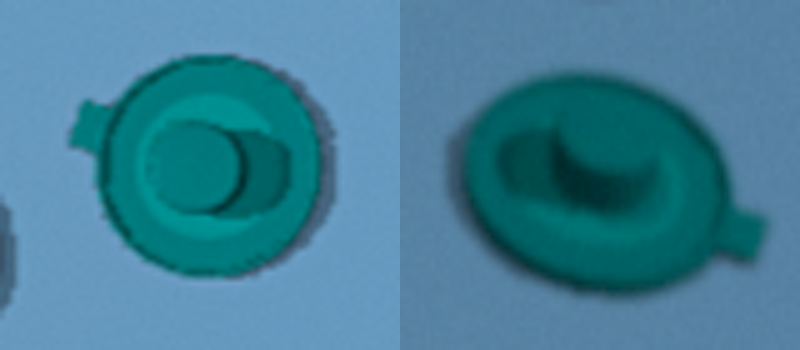

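The picture shows the turquoise puck flat inside the lid's lighter middle circle (crop (195,165)). All three pucks are within about 4 mm of centre and the square soaps are untouched, so I'll hand in.

```bash
python3 -c "
from workcell import arm
print(arm.hand_in())"
```

```text
the job is handed in; nothing more can be done
None
```

I turned the rack by a post, then set the turquoise, orange and white round soaps flat on the places of their own colours, each within about 4 mm of centre; I left the square soaps alone and handed in at about 25 s, with no verdict shown.

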